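# Return the spray bottle to the revolving desk caddy and hold it facing front

## Robot

A 6-joint arm with a two-finger parallel gripper is mounted at the origin on the work surface. World frame = base frame: x ahead of the robot, y to its left, z up, the work surface at z = 0. Lengths are in m, angles in degrees, forces in N, time in s.
With the tool pointing down it reaches from about 0.3 to 0.75 m from the base axis. Payload 8.5 kg.
Tool frame: the origin (TCP) lies at the very end of the fingers, on their centre line; the grasp point (between the pads) lies 19 mm behind it; z points along the fingers, y is the line along which they close (so a half turn about z gives the same grasp; the last joint's range is limited). The gripper opens to 85 mm and grips with 20 to 120 N. Pads are 22 mm wide; open, the fingers measure 114 mm over their backs; the gripper's body (76 mm by 85 mm) begins 54 mm behind the grasp point. The pads swing forward as they close: fully open they stand 13 mm farther back than shut.
Start: joints at [64.039, 21.807, 74.336, -0, 83.858, -12.336], TCP at [0.13, 0.535, 0.231] pointing down, gripper open.
Joint ranges: [-178.18, 178.18], [-50.72, 133.34], [12.68, 142.11], [-81.47, 261.47], [9.98, 163.14], [-165.26, 165.26]. Speed limits (degrees/s): [136.94, 136.94, 180, 180, 180, 180].

## Interface

Orientations are given as a 3x3 rotation matrix whose columns are the frame's x, y, z axes.
In Python, from rig import env, optics, spotter gives the robot as it stands.
- The arm moves only by the shell command python3 -m crank 'ROWS' [FORCE]. ROWS is JSON, one flat list of numbers, 5 for each row, row after row: the finger opening in cm, from 0 to 8.54, then the shift along the tool's x, y, z in cm, then the turn about the tool's z in rad. A call has exactly 8 rows; each row shifts and turns the commanded pose from where the row before left it, along the tool's axes as they then stand; what a row does not reach is not made up. A row lasts 1/12 s, in which the tool goes at most 41.7 mm and 7.16 degrees, less where a joint would pass 70% of its speed; a pose out of reach is approached as far as the arm can. A call is refused whole if a number of a shift passes 4.17 or a number of a turn 0.125, either way. A call with a gripper value outside its range is refused whole. The fingers move at their own pace and stop on an object; FORCE is the grip in N (left out, the last holds). Time passes only in rows, so rows that do not move let the fingers close, or fill a call up. It gives the time, the measured TCP pose, the force, the opening and the grip force at its end, in the units of the state.
- env.observe(): the state, without advancing time (a new reading comes with each control period).
- optics.get_image(name): name is "side" or "top" or "wrist"; returns a dict with "color" (480x640x3 uint8, red, green, blue), "intrinsics" (3x3 intrinsics, pixels), "pose" (4x4, takes a point from camera to world coordinates). Camera axes: x right, y up, looking along -z (the intrinsics and any distortion apply to the point x, -y, -z); pixel columns grow to the right and rows downward; lengths in m; the calibration is good to about 2 mm. The wrist camera is an equidistant fisheye: a pixel r from the principal point sees the ray r / f radians off the axis. A picture is of the moment at which its call begins. There is no depth.
- env.close_job(): hands the job in; it is judged then, once.
Trained networks look in a picture, given as the dict that the camera call returned (one of the last four; its "shot" number tells which), for a name from the list of things; names that differ only in an ending like _2 or _b are one class to them, and where a whole thing is asked for, a point or a joint stands for the part that bears it (a point fixed in the world has none). Each returns a list of dicts, best first, with "score" (0 to 1); they miss things now and then, are a little off and sometimes report something else, mostly with a low value. They report only what shows in the picture. A call takes as long as a camera call. They do not tell look-alikes from the thing itself.
- spotter.look_for(picture, query): "at" ([column, row] as shares, 0 to 1, of the picture: columns of its width, rows of its height, amid what is visible of it).
The state is a dict: "time_s": time; "q": joint angles; "qvel": joint speeds; "joint_efforts": joint torques, N m; "position": TCP position; "tool_rot": TCP orientation; "ft_force": force on the tool from outside, world axes, zero at the start; "wrist_torque": the same for the moment, N m; "grip_width": finger opening in m; "gripper_force": force on a finger pad.
Only numpy, scipy, OpenCV 4.12 (cv2) and the standard library are available. Lean on these libraries where they do the work, as an engineer would, in place of code of your own. Each camera call takes 0.05 s, during which the arm holds its last target. There are 200 camera calls.

## Task

Put the small spray bottle back into the revolving desk caddy, in the narrow round pocket that it fits closely, lowering it gently right to the bottom. Then turn the caddy until the bottle stands at the front, centred behind the paper-clip tray, and finish while still gripping the caddy's T-handle, holding it still there so that I can stick a label on the pocket. Leave the other things on the desk where they are.

Things in the scene. Friction and masses are not known exactly. Their poses are not given: they have to be found in the camera images.
- bottle: small screen-cleaner spray bottle, standing upright on the desk, left or right of the caddy: round white body 32 mm in diameter, 80 mm high, a short shoulder, then a round grey overcap 24 mm in diameter from 90 to 128 mm above the underside. 75 to 155 g. Origin at the centre of its underside, z up along its axis
- caddy: the revolving caddy's black base, fixed: a slab 262 (x) by 190 (y) by 12 mm high. Origin at desk level under the turntable's axis, z up; its -x axis points to its front. It carries the grey turntable, a disc 176 mm in diameter, top 23 mm above the desk, with cups around it and a T-handle in the middle. Base back edge 95 mm behind the axis
- turntable (a joint): angle of the turntable in its base, rad, anticlockwise seen from above; 0 (or 2 pi) when the narrow pocket is at the front, centred behind the tray. It turns endlessly both ways with light friction (0.03 N m) and stays where it is left
- pocket (a point): floor centre of the narrow round pocket, 58 mm from the turntable's axis, 26 mm above the desk; turns with the turntable. The pocket is an upright grey tube, inner diameter 36 mm (flared to 41 mm at the mouth), rim 84 mm above the desk, so 58 mm deep. Axes as the turntable's: -x points from the axis outward through the pocket, z up
- front (a point): fixed point of the caddy's base, 58 mm straight in front of the turntable's axis, 26 mm above the desk: where the pocket's floor centre must finally be
- handle: black T-handle, turns with the turntable: a level bar 56 mm long, 14 mm thick, 26 mm high, on a post. Origin at the bar's centre, on the turntable's axis, 137 mm above the desk (bar top at 150 mm). Bar along its x; -x points to the pocket; the long faces to grip look to +y and -y. Bar end to seated overcap: 18 mm, so the overcap too is best gripped across y
- duster: bystander: a blue air-duster can 50 mm in diameter, 151 mm high, standing on the desk on the side of the caddy away from the bottle. Origin at the centre of its underside
- drive: bystander: a bare hard disk drive 147 by 102 by 26 mm lying on the desk at the left, farther off. Origin at the centre of its underside
- mouse: bystander: a black computer mouse 110 by 62 by 30 mm lying on the desk at the right, farther off. Origin at the centre of its underside
- tray (a point): middle of the shallow open paper-clip tray on the base's front (x 64 by y 184 mm, rim 28 mm above the desk, floor 15 mm), 133 mm in front of the turntable's axis
- wide_cup (a point): floor centre of an empty wide round cup on the turntable (inner diameter 50 mm, rim 86 mm above the desk), a quarter turn clockwise of the narrow pocket seen from above; not the bottle's place
- pen_cup (a point): floor centre of the pen cup on the turntable, opposite the narrow pocket; outer diameter 54 mm, rim 100 mm above the desk, full of pens reaching up to 172 mm above the desk, leaning out a little
- bin (a point): floor centre of a low rectangular bin on the turntable (60 by 50 mm, rim 64 mm above the desk) with memory sticks, a quarter turn anticlockwise of the narrow pocket
Not all that is in view belongs to the job. What is meant by the bottle is not black or turquoise, and is the smaller of those in its own colour.

How it is judged (in metres and radians):
On the way, in this order (a step that is already met when the one before it is completed fails the run):
1. the bottle stands on the floor of the narrow pocket, let go, before the pocket has been turned to the front (distance between bottle and pocket below 0.006 m and angle between bottle's own z axis and vertical below 0.12 rad and contact force between the fingers and bottle below 0.3 N and horizontal distance between pocket and front above 0.03 m), for 0.2 s.
2. the pocket with the bottle is at the front and the T-handle is gripped (horizontal distance between pocket and front below 0.009 m and contact force between the fingers and handle above 5 N and distance between bottle and pocket below 0.006 m), for 0.2 s.
At the end, for the whole second after the job is handed in: Bottle upright, untouched, on the narrow pocket's floor (within 6 mm of its centre, 7 degrees of upright); pocket within 9 mm of straight in front, behind the tray; turntable still (under 0.05 rad/s); fingers gripping the T-handle with over 5 N, within 35 mm of the bar's centre (all of step 2 and velocity of joint turntable between -0.05 and 0.05 rad/s and distance between the grasp point and handle below 0.035 m and angle between bottle's own z axis and vertical below 0.12 rad and contact force between the fingers and bottle below 0.3 N); the arm keeps its last pose, push and grip.
It fails at once if the bottle is let fall into the pocket (faster than 0.6 m/s inside it) (horizontal distance between bottle and pocket below 0.01 m and distance between bottle and pocket below 0.055 m and linear speed of bottle above 0.6 m/s).
It fails at once if the duster can, the hard drive or the mouse is moved more than 20 mm (distance of any of duster, drive, mouse from where it was at the start of the episode above 0.02 m).
It also fails if it takes over 64 s, if anything falls off the work surface, if the arm or the gripper's body presses on something with over 40 N, if the wrist force passes 120 N, or if a joint passes its speed limit or range.

## Working session

There is one attempt and no reset: what is moved stays moved. The work goes in short steps, Python scripts to look and compute and a shell command to move; the robot and the scene stay as the last step left them, time stands still between calls to the robot, and variables do not carry over. Pictures are saved under pics/ and viewed, at most 10 in all, crops included, and the job is handed in when it is done.

```bash
ls; mkdir -p pics; cat > h.py <<'E'
import numpy as np, cv2
from rig import env, optics, spotter
def snap(n,save=None):
    p=optics.get_image(n)
    if save: cv2.imwrite('pics/'+save,cv2.cvtColor(p['color'],cv2.COLOR_RGB2BGR))
    return p
def ray(p,uv,fish=False):
    K=np.array(p['intrinsics']);T=np.array(p['pose'])
    x=(uv[0]-K[0,2])/K[0,0];y=(uv[1]-K[1,2])/K[1,1]
    if fish:
        r=np.hypot(x,y); s=np.tan(r)/r if r>1e-9 else 1; x*=s;y*=s
    return T[:3,3],T[:3,:3]@np.array([x,-y,-1.])
def atz(p,uv,z,fish=False):
    o,d=ray(p,uv,fish);return o+d*(z-o[2])/d[2]
def proj(p,X,fish=False):
    K=np.array(p['intrinsics']);T=np.array(p['pose'])
    c=T[:3,:3].T@(np.array(X)-T[:3,3]); x,y,z=c[0],-c[1],-c[2]
    if fish:
        r=np.hypot(x,y);th=np.arctan2(r,z);a,b=x/r*th,y/r*th
    else:a,b=x/z,y/z
    return np.array([K[0,0]*a+K[0,2],K[1,1]*b+K[1,2]])
def find(p,q,n=4):
    return [(np.round(np.array(r['at'])*[640,480],1).tolist(),round(r['score'],2)) for r in spotter.look_for(p,q)[:n]]
E
python3 - <<'E'
from h import *
for n in ['top','side']:
    p=snap(n,n+'0.png'); print(n,np.round(p['intrinsics'],1).tolist(),np.round(p['pose'],3).tolist(),[k for k in p])
    for q in ['bottle','caddy','turntable','pocket','handle','duster','wide_cup','pen_cup','bin','tray','drive','mouse']: print(q,find(p,q))
p=snap('wrist');print(np.round(p['intrinsics'],1).tolist(),np.round(p['pose'],3).tolist())
s=env.observe();print(s['time_s'],s['position'],np.round(s['tool_rot'],3).tolist(),s['grip_width'])
E
```

```text
pics
top [[543.6, 0.0, 321.4], [0.0, 543.6, 239.5], [0.0, 0.0, 1.0]] [[0.021, 0.985, -0.172, 0.351], [-1.0, 0.021, -0.001, -0.015], [0.003, 0.172, 0.985, 1.21], [0.0, 0.0, 0.0, 1.0]] ['color', 'intrinsics', 'pose', 'shot']
bottle [([173.6, 289.6], 0.79), ([203.8, 317.6], 0.71), ([150.7, 314.5], 0.71), ([154.7, 244.6], 0.69)]
caddy [([302.4, 263.9], 0.68), ([458.6, 202.5], 0.45)]
turntable [([304.9, 244.9], 0.97)]
pocket [([304.0, 246.4], 0.87), ([305.3, 236.8], 0.36)]
handle [([306.8, 235.9], 0.8)]
duster [([460.0, 272.4], 0.69), ([305.4, 243.3], 0.34)]
wide_cup [([305.9, 244.8], 0.85)]
pen_cup [([308.1, 244.3], 0.74)]
bin [([304.2, 243.5], 0.61)]
tray [([299.4, 260.6], 0.97)]
drive [([176.8, 182.7], 0.68)]
mouse [([455.8, 201.1], 0.87), ([304.8, 244.0], 0.24)]
side [[595.2, 0.0, 312.1], [0.0, 595.2, 243.5], [0.0, 0.0, 1.0]] [[0.994, 0.052, -0.094, 0.423], [-0.108, 0.482, -0.87, -0.989], [0.0, 0.875, 0.485, 0.685], [0.0, 0.0, 0.0, 1.0]] ['color', 'intrinsics', 'pose', 'shot']
bottle [([298.1, 192.1], 0.95), ([236.5, 220.1], 0.93), ([258.4, 212.2], 0.69)]
caddy [([302.7, 284.6], 0.69), ([312.7, 278.0], 0.24), ([259.4, 216.0], 0.16)]
turntable [([315.6, 274.9], 0.76)]
pocket [([316.2, 276.5], 0.95)]
handle [([316.5, 245.7], 0.74), ([259.0, 210.3], 0.46)]
duster [([314.7, 278.1], 0.67), ([303.4, 378.7], 0.58)]
wide_cup [([316.2, 277.2], 0.59)]
pen_cup [([311.3, 274.6], 0.59)]
bin [([314.9, 273.9], 0.9)]
tray [([312.5, 278.6], 0.65)]
drive [([353.7, 222.0], 0.6)]
mouse [([413.6, 401.5], 0.98)]
[[371.6, 0.0, 321.8], [0.0, 371.6, 243.6], [0.0, 0.0, 1.0]] [[0.237, -0.919, -0.316, 0.048], [0.972, 0.224, 0.077, 0.555], [-0.0, -0.325, 0.946, 0.374], [0.0, 0.0, 0.0, 1.0]]
1.35 [0.1295537  0.53449992 0.23132504] [[-0.972, 0.236, -0.0], [0.236, 0.972, -0.0], [0.0, -0.0, -1.0]] 0.08538961464132251
```

View pics/top0.png

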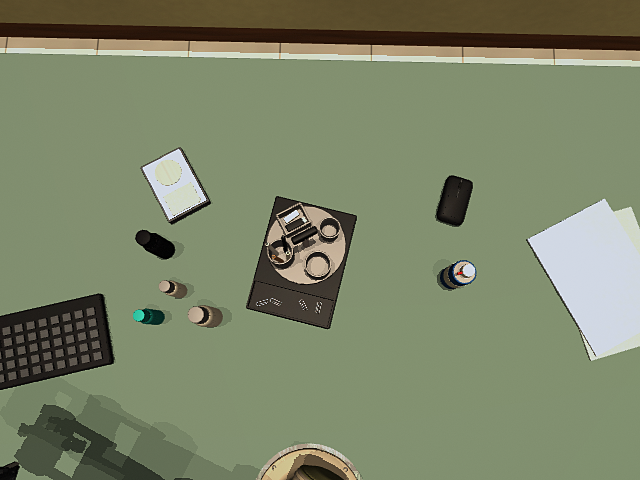

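View pics/side0.png

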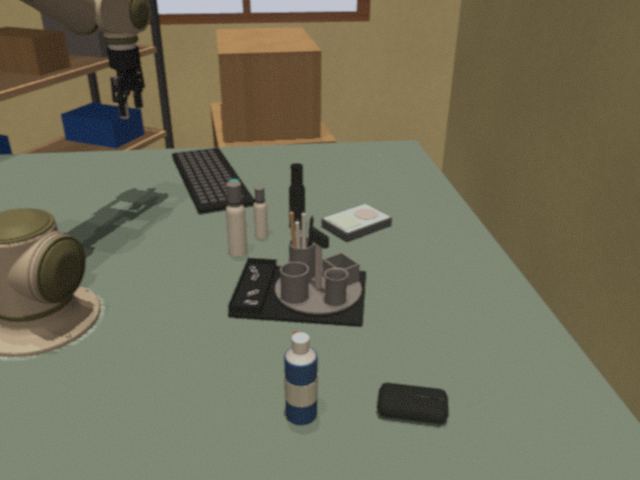

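The top view shows the caddy at (302,263), with the narrow pocket near (329,229) and the wide cup near (318,265). The duster is at (460,272). Possible bottles, by top-view pixel: black (154,244), small white (173,289), turquoise (150,316) and larger white (204,317). I choose the small white one (173,289), which is (260,215) in the side view, and will check it in a close crop.

```bash
python3 - <<'E'
from h import *
a=cv2.imread('pics/top0.png');b=cv2.imread('pics/side0.png')
c1=cv2.resize(a[270:345,125:225],(400,300),interpolation=cv2.INTER_CUBIC)
c2=cv2.resize(b[170:270,210:343],(400,300),interpolation=cv2.INTER_CUBIC)
c3=cv2.resize(a[190:335,240:364],(513,600),interpolation=cv2.INTER_CUBIC)[:, :400]
cv2.imwrite('pics/crop1.png',np.hstack([np.vstack([c1,c2]),c3]))
E
```

```text
(no output)
```

View pics/crop1.png

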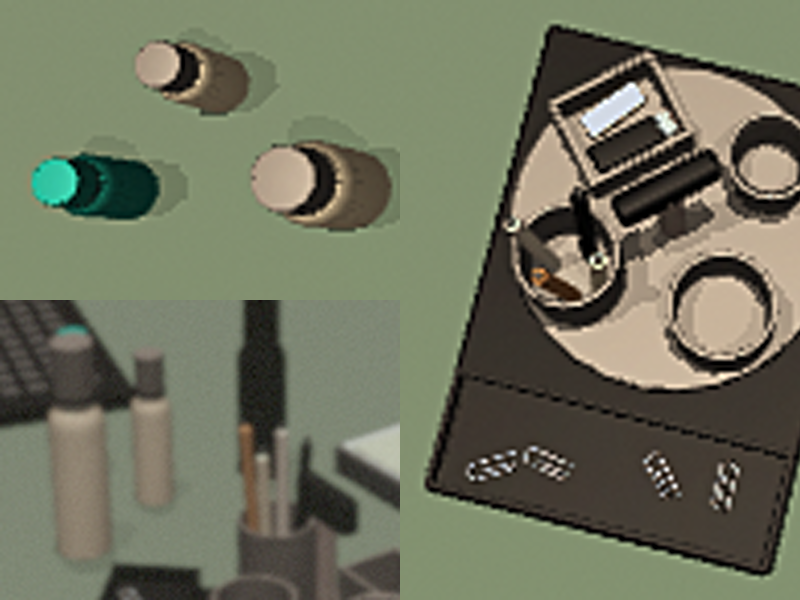

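The crop confirms the small white bottle: it is slimmer and shorter than its white neighbour, and its cap top is at (164.3,286). Next I compute positions.

```bash
python3 - <<'E'
from h import *
p=snap('top'); q=snap('side')
for n,uv,z in [('bottle',(164.3,286),.128),('bigwhite',(195.5,315),.17),('turq',(138.5,315.3),.14),('black',(144,237),.17),
 ('barA',(292.7,239.6),.15),('barB',(316.9,228.7),.15),('pocket',(328.5,228.7),.084),('wide',(318.6,264.4),.086),('pen',(280.4,252.8),.1),
 ('backL',(277,196.5),.012),('backR',(356,215),.012),('frontL',(246.9,308.4),.028),('frontR',(329.9,328.5),.028),('duster',(465,271),.151)]:
    print(n,np.round(atz(p,uv,z)[:3],4))
# disc: bright mask ellipse
g=p['color'].astype(int)
hsv=cv2.cvtColor(p['color'],cv2.COLOR_RGB2HSV)
m=((hsv[...,0]<20)&(hsv[...,2]>120)).astype(np.uint8); w=np.zeros_like(m); w[195:300,255:356]=1; m*=w
cs,_=cv2.findContours(m,cv2.RETR_EXTERNAL,cv2.CHAIN_APPROX_NONE)
h=cv2.convexHull(max(cs,key=cv2.contourArea))
pts=np.array([atz(p,u,.023)[:2] for u in h[:,0].astype(float)])
print(cv2.minEnclosingCircle(pts.astype(np.float32)),len(pts))
# side: bottle cap top & base
print(find(q,'bottle'), 'proj', proj(q,atz(p,(164.3,286),.128)))
bp=atz(p,(164.3,286),.128);bp[2]=0;print('base',proj(q,bp),proj(p,bp))
E
```

```text
bottle [0.4395 0.2961 0.128 ]
bigwhite [0.3824 0.2211 0.17  ]
turq [0.3805 0.3389 0.14  ]
black [0.5303 0.33   0.17  ]
barA [0.5347 0.0424 0.15  ]
barB [ 0.5577 -0.005   0.15  ]
pocket [ 0.571  -0.0288  0.084 ]
wide [ 0.4945 -0.0095  0.086 ]
pen [0.5152 0.0697 0.1   ]
backL [0.657  0.0885 0.012 ]
backR [ 0.6178 -0.0911  0.012 ]
frontL [0.4031 0.1434 0.028 ]
frontR [ 0.364  -0.0364  0.028 ]
duster [ 0.4792 -0.2968  0.151 ]
((0.5482017397880554, 0.02050928585231304), 0.0888003557920456) 25
[([262.5, 214.7], 0.98), ([297.2, 194.7], 0.9), ([235.9, 220.7], 0.71), ([300.5, 284.8], 0.59)] proj [259.81789967 186.61476879]
base [262.03539422 234.98817151] [180.55444653 291.03694697]
```

Bottle base is at about (0.4395, 0.296). The caddy axis is at about (0.546, 0.0195) with a base yaw of -12.3°, and the pocket lies at about -62.5° from the axis. First I turn the tool to the pocket's radial direction, then move over the bottle.

```bash
python3 -m crank '[5,0,0,0,0.122, 5,0,0,0,0.122, 5,0,0,0,0.122, 5,0,0,0,0.122, 5,0,0,0,0.122, 5,0,0,0,0.122, 5,0,0,0,0.122, 5,0,0,0,0]' 40
python3 -m crank '[5,-3.5,1.6,0,0, 5,-3.5,1.6,0,0, 5,-3.5,1.6,0,0, 5,-3.5,1.6,0,0, 5,-3.5,1.6,0,0, 5,-3.5,1.6,0,0, 5,-3.5,1.6,0,0, 5,-3.5,1.6,0,0]'
python3 -m crank '[5,-3.5,1.7,0,0, 5,-2.5,1.2,0,0, 5,0,0,0,0, 5,0,0,0,0, 5,0,0,0,0, 5,0,0,0,0, 5,0,0,0,0, 5,0,0,0,0]'
python3 - <<'E'
from h import *
s=env.observe();print(s['time_s'],np.round(s['position'],4),np.round(s['tool_rot'],3).tolist(),s['grip_width'])
p=snap('wrist','w1.png');print(find(p,'bottle'));print(proj(p,(.4395,.2961,.128),True),proj(p,(.4395,.2961,0),True))
E
```

```text
time_s: 2.17
position: [0.1296, 0.5345, 0.2313]
tool_rot: [[-0.457, 0.889, 0.0], [0.889, 0.457, -0.0], [-0.0, 0.0, -1.0]]
ft_force: [0.9, 0.2, 1.1]
grip_width: 0.0499
gripper_force: 0.0
time_s: 2.83
position: [0.3734, 0.3436, 0.2315]
tool_rot: [[-0.465, 0.885, 0.0], [0.885, 0.465, 0.0], [0.0, 0.0, -1.0]]
ft_force: [0.9, 1.0, 0.2]
grip_width: 0.0501
gripper_force: 0.0
time_s: 3.5
position: [0.4249, 0.3058, 0.2315]
tool_rot: [[-0.463, 0.887, 0.0], [0.887, 0.463, 0.0], [0.0, 0.0, -1.0]]
ft_force: [0.6, -0.4, -0.5]
grip_width: 0.0498
gripper_force: 0.0
3.5 [0.4249 0.3058 0.2315] [[-0.463, 0.887, 0.0], [0.887, 0.463, 0.0], [0.0, 0.0, -1.0]] 0.049769926819420815
[([335.6, 237.1], 0.91), ([227.6, 289.6], 0.63), ([292.0, 156.0], 0.62)]
[333.45582805 263.3956538 ] [329.81609953 217.23605386]
```

View pics/w1.png

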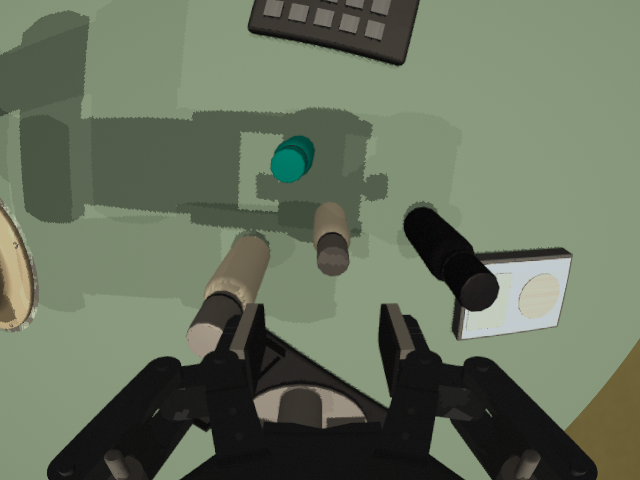

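The wrist view shows the target cap at (333,262), which matches my projection at (333,263). The larger white bottle is at (213,325), clear of the fingers. I descend and grip now.

```bash
python3 -m crank '[5,-1.54,0.85,0,0, 5,0,0,3,0, 5,0,0,3,0, 5,0,0,3,0, 5,0,0,2.5,0, 5,0,0,1.5,0, 5,0,0,0.85,0, 5,0,0,0,0]' 40
python3 -m crank '[0,0,0,0,0, 0,0,0,0,0, 0,0,0,0,0, 0,0,0,0,0, 0,0,0,0,0, 0,0,0,0,0, 0,0,0,0,0, 0,0,0,0,0]' 40
python3 -m crank '[0,0,0,-1,0, 0,0,0,-2,0, 0,0,0,-2.5,0, 0,0,0,-2.5,0, 0,0,0,-2,0, 0,0,0,-1,0, 0,0,0,0,0, 0,0,0,0,0]' 40
```

```text
time_s: 4.27
position: [0.4395, 0.2953, 0.0915]
tool_rot: [[-0.461, 0.887, -0.003], [0.887, 0.461, -0.001], [0.0, -0.003, -1.0]]
ft_force: [-0.3, -1.1, -0.1]
grip_width: 0.05
gripper_force: 0.0
time_s: 4.93
position: [0.4407, 0.2956, 0.094]
tool_rot: [[-0.461, 0.887, 0.002], [0.887, 0.461, 0.001], [-0.0, 0.002, -1.0]]
ft_force: [-1.1, 0.2, 6.4]
grip_width: 0.023
gripper_force: 39.3
time_s: 5.6
position: [0.4401, 0.2953, 0.2029]
tool_rot: [[-0.461, 0.887, 0.001], [0.887, 0.461, 0.0], [-0.0, 0.001, -1.0]]
ft_force: [-0.3, 0.4, -1.1]
grip_width: 0.0233
gripper_force: 39.4
```

The bottle is held at a 23 mm opening. I lift above the pens and carry it to a viewing spot just outside the pocket.

```bash
python3 -m crank '[0,0,0,-3,0, 0,0,0,-3,0, 0,-1,0,-3,0, 0,-2.5,-0.3,0,0, 0,-3.5,-0.3,0,0, 0,-3.5,-0.3,0,0, 0,-3.5,-0.3,0,0, 0,-3.5,-0.3,0,0]' 40
python3 -m crank '[0,-3.5,-0.3,0,0, 0,-3.5,-0.3,0,0, 0,-3.5,-0.3,0,0, 0,-3.5,-0.3,0,0, 0,-3.5,-0.3,0,0, 0,-3.5,-0.3,0,0, 0,-2.6,-0.3,0,0, 0,0,0,0,0]' 40
python3 -m crank '[0,0,0,0,0, 0,0,0,0,0, 0,0,0,0,0, 0,0,0,0,0, 0,0,0,0,0, 0,0,0,0,0, 0,0,0,0,0, 0,0,0,0,0]' 40
python3 - <<'E'
from h import *
s=env.observe();print(s['time_s'],np.round(s['position'],4),np.round(s['tool_rot'],3).tolist(),s['grip_width'])
p=snap('wrist','w2.png');q=snap('side','s2.png')
for n in ('pocket','handle','bottle'): print(n,find(p,n),find(q,n))
X=(.5728,-.0319,.084);print(proj(p,X,True),proj(q,X),proj(p,(.546,.0195,.15),True))
a=cv2.imread('pics/w2.png');b=cv2.resize(cv2.imread('pics/s2.png')[140:320,250:430],(480,480),interpolation=cv2.INTER_CUBIC)
cv2.imwrite('pics/c2.png',cv2.resize(np.hstack([a[:,80:560],b]),(800,400)))
E
```

```text
time_s: 6.27
position: [0.5076, 0.1316, 0.2915]
tool_rot: [[-0.461, 0.887, -0.002], [0.887, 0.461, -0.0], [0.001, -0.002, -1.0]]
ft_force: [0.7, -0.5, -0.2]
grip_width: 0.0227
gripper_force: 39.7
time_s: 6.93
position: [0.5986, -0.0905, 0.29]
tool_rot: [[-0.457, 0.89, -0.003], [0.89, 0.457, 0.0], [0.002, -0.003, -1.0]]
ft_force: [-1.0, -0.3, -0.7]
grip_width: 0.0231
gripper_force: 39.6
time_s: 7.6
position: [0.5977, -0.0857, 0.2929]
tool_rot: [[-0.461, 0.887, 0.0], [0.887, 0.461, -0.0], [-0.0, 0.0, -1.0]]
ft_force: [-0.7, 0.0, -0.3]
grip_width: 0.0227
gripper_force: 39.6
7.6 [ 0.5977 -0.0857  0.2929] [[-0.461, 0.887, 0.0], [0.887, 0.461, -0.0], [-0.0, 0.0, -1.0]] 0.022682919472534903
pocket [([321.7, 91.0], 0.78)] [([317.0, 274.7], 0.96)]
handle [([327.6, 76.3], 0.96), ([306.1, 81.4], 0.26)] [([318.6, 246.7], 0.78)]
bottle [([323.5, 304.6], 0.8)] [([237.2, 217.9], 0.94), ([298.0, 195.4], 0.88), ([359.3, 204.7], 0.87)]
[324.57268893 147.07340632] [336.08172497 273.28630005] [325.07550917  78.15599477]
```

View pics/c2.png

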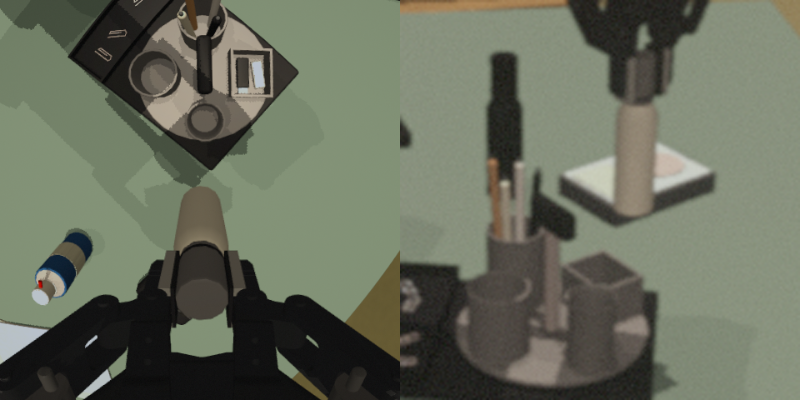

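```bash
cat > fit.py <<'E'
from h import *
from scipy.optimize import minimize
def circ(c,r,z,n=90):
    t=np.linspace(0,2*np.pi,n);return np.c_[c[0]+r*np.cos(t),c[1]+r*np.sin(t),0*t+z]
def seg(a,b,z,n=30):
    t=np.linspace(0,1,n)[:,None];P=np.array(a)*(1-t)+np.array(b)*t;return np.c_[P,np.full(n,z)]
def model(v):
    x,y,yaw,ang=v;R=lambda a:np.array([[np.cos(a),-np.sin(a)],[np.sin(a),np.cos(a)]])
    o=np.array([x,y]);B=R(yaw);H=R(yaw+ang);b=lambda u:o+B@np.array(u);h=lambda u:o+H@np.array(u)
    P=[circ(o,.088,.023),seg(b((.095,-.095)),b((.095,.095)),.012),seg(b((-.16,.095)),b((.09,.095)),.012),seg(b((-.16,-.095)),b((.09,-.095)),.012),
       circ(h((-.058,0)),.0205,.084,60),circ(h((0,.058)),.025,.086,60)]
    for s in(-1,1):P+=[seg(h((-.028,.007*s)),h((.028,.007*s)),.15)]
    P+=[seg(h((-.028,-.007)),h((-.028,.007)),.15,10)]
    return np.vstack(P)
def dt(p):
    e=cv2.Canny(cv2.GaussianBlur(cv2.cvtColor(p['color'],cv2.COLOR_RGB2GRAY),(3,3),0),40,100)
    return cv2.distanceTransform(255-e,cv2.DIST_L2,5)
def uvs(p,M,fish): return np.array([proj(p,m,fish) for m in M])
def cost(v,cams):
    M=model(v);c=0
    for p,D,f in cams:
        u=uvs(p,M,f);d=cv2.remap(D,u[None,:,0].astype(np.float32),u[None,:,1].astype(np.float32),cv2.INTER_LINEAR,borderValue=6)[0]
        c+=np.minimum(d,6).mean()
    return c
def fit(cams,v0):
    best=None
    for dx in(-.004,0,.004):
        for dy in(-.004,0,.004):
            r=minimize(cost,np.array(v0)+[dx,dy,0,0],args=(cams,),method='Nelder-Mead',options=dict(initial_simplex=np.array(v0)+[dx,dy,0,0]+np.vstack([np.zeros(4),np.diag([.004,.004,.04,.04])]),xatol=1e-4,fatol=1e-4,maxiter=160))
            if best is None or r.fun<best.fun: best=r
    return best
E
python3 - <<'E'
from fit import *
C={n:(lambda p:(p,dt(p),n=='wrist'))(snap(n)) for n in('top','wrist','side')}
v0=[.546,.0195,np.radians(-12.3),np.radians(129.8)]
def rep(n,r):
    x,y,w,a=r.x;pk=(x-.058*np.cos(w+a),y-.058*np.sin(w+a));print(n,np.round(r.x[:2],4),np.round(np.degrees(r.x[2:]),1),'pdir',round(np.degrees(w+a)-180,1),'pocket',np.round(pk,4),round(r.fun,2))
for n in C: rep(n,fit([C[n]],v0))
rj=fit(list(C.values()),v0);rep('joint',rj)
p,D,f=C['wrist'];im=cv2.resize(cv2.cvtColor(p['color'],cv2.COLOR_RGB2BGR)[0:240,160:480],(800,600),interpolation=cv2.INTER_CUBIC)
r=fit([C['wrist']],v0)
for u in uvs(p,model(r.x),f): cv2.circle(im,tuple(int(k) for k in (u-[160,0])*2.5),1,(0,0,255),-1)
cv2.imwrite('pics/ov.png',im)
E
```

```text
top [0.5539 0.0238] [-10.  157.9] pdir -32.1 pocket [ 0.6031 -0.007 ] 3.19
wrist [0.545 0.021] [-12.9 131.7] pdir -61.2 pocket [ 0.5729 -0.0298] 0.9
side [0.5426 0.0136] [-11.5 130.3] pdir -61.2 pocket [ 0.5705 -0.0372] 1.78
joint [0.5449 0.021 ] [-12.8 131.6] pdir -61.1 pocket [ 0.5729 -0.0298] 6.77
```

View pics/ov.png

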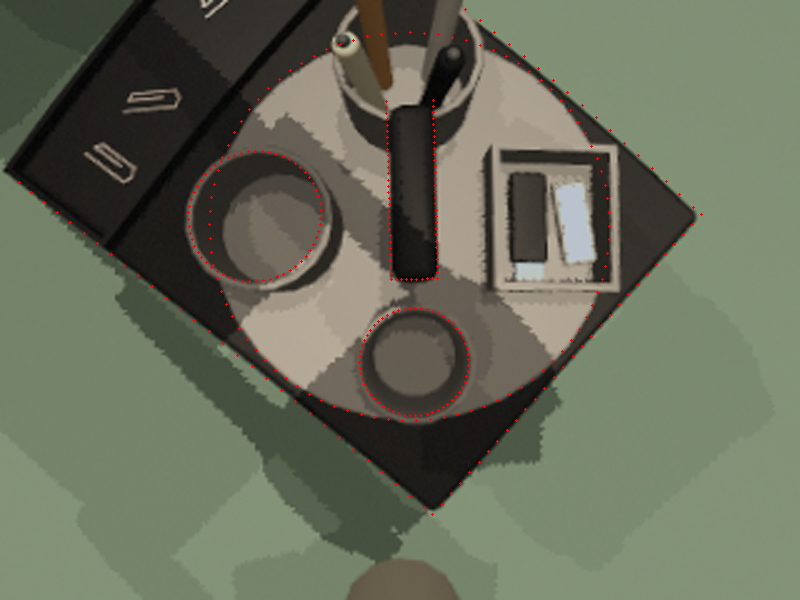

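The overlay fits well: rim at (415,362), bar and base edges all line up. Next I check where the bottle sits in the hand from its lower rim at (400,558) in the overlay.

```bash
python3 - <<'E'
from h import *
p=snap('wrist');q=snap('side');s=env.observe();t=s['position'];x=s['tool_rot'][:,0];y=s['tool_rot'][:,1]
b=atz(p,(320,223.2),t[2]-.094,True)-.016*x
print('bottom rel tcp (tool x,y) mm',1e3*(b-t)@x,1e3*(b-t)@y)
# silhouette columns of body in wrist at several z: midline
g=cv2.cvtColor(p['color'],cv2.COLOR_RGB2HSV)
for r in (230,240,250,260,270):
    row=p['color'][r,250:400].astype(int); m=(row[:,0]-row[:,1]>5); c=np.where(m)[0]+250; print(r,c.min(),c.max(),len(c))
for d in (0,.002,-.002):
    print([np.round(proj(p,t+y*d+np.array([0,0,-z])+.016*x*0,True),1).tolist() for z in(.094,.05)])
d=np.array([.5729,-.0298])-t[:2];print('to pocket tool x,y cm',100*d@x[:2],100*d@y[:2],t,s['time_s'])
# side: expected body edges at mid-height vs seen
m=t+np.array([0,0,-.05]);print('side proj',proj(q,m),proj(q,m+[.016,0,0])-proj(q,m))
r=int(proj(q,m)[1]);row=q['color'][r,330:390].astype(int);print(r,[int(v) for v in row.sum(1)])
E
```

```text
bottom rel tcp (tool x,y) mm 1.2625954898598162 -1.0417521597392772
230 305 337 33
240 299 342 44
250 297 344 48
260 295 346 52
270 293 349 57
[[321.6, 247.7], [321.5, 273.8]]
[[324.6, 247.7], [325.1, 273.8]]
[[318.7, 247.7], [318.0, 273.8]]
to pocket tool x,y cm 6.128950262992673 0.3890338956187689 [ 0.59769232 -0.08598611  0.29282828] 8.25
side proj [356.90182327 209.94759148] [ 9.24261442 -0.43567537]
209 [406, 402, 402, 405, 406, 402, 410, 395, 405, 415, 401, 404, 411, 402, 416, 406, 385, 339, 334, 359, 355, 376, 378, 395, 400, 396, 387, 395, 393, 390, 382, 384, 368, 362, 395, 495, 553, 569, 573, 573, 581, 581, 585, 581, 561, 534, 500, 454, 418, 399, 407, 402, 414, 404, 411, 415, 409, 409, 402, 403]
```

```bash
python3 -m crank '[0,2,0.2,0,0, 0,2,0.24,0,0, 0,2,0,0,0, 0,0,0,2,0, 0,0,0,2.5,0, 0,0,0,2.5,0, 0,0,0,2,0, 0,0,0,0.8,0]' 40
python3 -m crank '[0,0,0,0,0, 0,0,0,0,0, 0,0,0,0,0, 0,0,0,0,0, 0,0,0,0,0, 0,0,0,0,0, 0,0,0,0,0, 0,0,0,0,0]' 40
python3 - <<'E'
from h import *
p=snap('wrist','w3.png');q=snap('side','s3.png')
print(proj(p,(.5729,-.0298,.084),True))
a=cv2.imread('pics/w3.png')[100:340,200:440];b=cv2.imread('pics/s3.png')[180:320,270:410]
cv2.imwrite('pics/c3.png',np.hstack([cv2.resize(k,(400,400),interpolation=cv2.INTER_CUBIC) for k in(a,b)]))
E
```

```text
time_s: 8.92
position: [0.5729, -0.0304, 0.1921]
tool_rot: [[-0.461, 0.887, -0.004], [0.887, 0.461, 0.001], [0.003, -0.003, -1.0]]
ft_force: [0.3, 0.2, -0.7]
grip_width: 0.0229
gripper_force: 39.6
time_s: 9.58
position: [0.574, -0.0307, 0.195]
tool_rot: [[-0.461, 0.887, 0.0], [0.887, 0.461, -0.0], [-0.0, 0.0, -1.0]]
ft_force: [0.6, 0.2, -0.2]
grip_width: 0.0231
gripper_force: 39.6
[320.83239022 238.04910514]
```

View pics/c3.png

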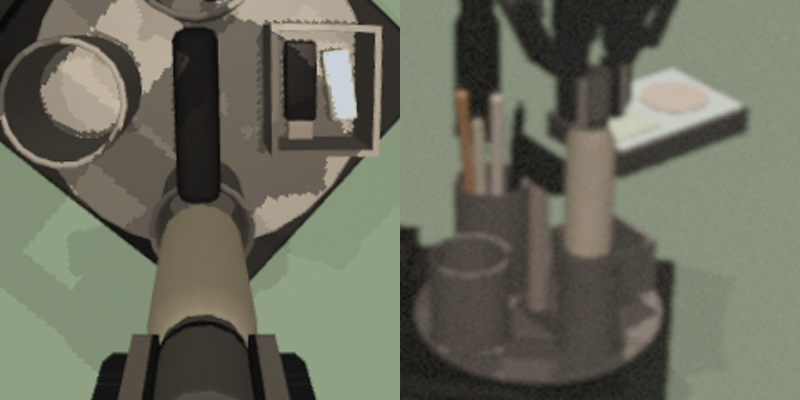

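The bottle stands over the pocket mouth: bottle at (200,215), rim at about (205,225) in the left crop. It's within the flare, so I lower slowly and watch the force.

```bash
python3 -m crank '[0,0,0,0.5,0, 0,0,0,0.5,0, 0,0,0,0.4,0, 0,0,0,0.4,0, 0,0,0,0.3,0, 0,0,0,0.2,0, 0,0,0,0,0, 0,0,0,0,0]' 40
python3 - <<'E'
from h import *
s=env.observe();print(np.round(s['wrist_torque'],3),s['ft_force'])
E
```

```text
time_s: 10.35
position: [0.574, -0.0307, 0.1718]
tool_rot: [[-0.461, 0.887, 0.0], [0.887, 0.461, 0.0], [-0.0, 0.0, -1.0]]
ft_force: [-0.4, 0.7, -1.0]
grip_width: 0.0229
gripper_force: 39.6
[-0.018  0.029  0.043] [-0.39585694  0.65228876 -1.0106874 ]
```

```bash
python3 -m crank '[0,0,0,0.3,0, 0,0,0,0.3,0, 0,0,0,0.3,0, 0,0,0,0.3,0, 0,0,0,0.2,0, 0,0,0,0.1,0, 0,0,0,0,0, 0,0,0,0,0]' 40
python3 - <<'E'
from h import *
s=env.observe();print(np.round(s['wrist_torque'],3),s['ft_force'],s['tool_rot'].T@s['ft_force'])
E
```

```text
time_s: 11.02
position: [0.574, -0.0307, 0.1568]
tool_rot: [[-0.461, 0.887, -0.0], [0.887, 0.461, 0.0], [0.0, -0.0, -1.0]]
ft_force: [-0.0, 0.9, -0.2]
grip_width: 0.0229
gripper_force: 39.6
[ 0.012 -0.01   0.   ] [-0.00308177  0.85387786 -0.1669132 ] [0.75920148 0.39079856 0.16693265]
```

```bash
python3 -m crank '[0,0,0,0.5,0, 0,0,0,0.6,0, 0,0,0,0.6,0, 0,0,0,0.6,0, 0,0,0,0.5,0, 0,0,0,0.4,0, 0,0,0,0,0, 0,0,0,0,0]' 40
python3 -m crank '[0,0,0,0.05,0, 0,0,0,0.05,0, 0,0,0,0.05,0, 0,0,0,0.05,0, 0,0,0,0.05,0, 0,0,0,0.05,0, 0,0,0,0,0, 0,0,0,0,0]' 40
```

```text
time_s: 11.68
position: [0.5739, -0.0307, 0.1246]
tool_rot: [[-0.461, 0.887, -0.0], [0.887, 0.461, 0.0], [0.0, -0.0, -1.0]]
ft_force: [-0.9, 0.9, -1.4]
grip_width: 0.0229
gripper_force: 39.5
time_s: 12.35
position: [0.5739, -0.0307, 0.1218]
tool_rot: [[-0.461, 0.887, -0.0], [0.887, 0.461, 0.0], [0.0, -0.0, -1.0]]
ft_force: [0.2, -0.0, -1.6]
grip_width: 0.023
gripper_force: 39.5
```

```bash
python3 -m crank '[0,0,0,0.04,0, 0,0,0,0.04,0, 0,0,0,0.04,0, 0,0,0,0.04,0, 0,0,0,0.04,0, 0,0,0,0,0, 0,0,0,0,0, 0,0,0,0,0]' 40
```

```text
time_s: 13.02
position: [0.5741, -0.0307, 0.1201]
tool_rot: [[-0.461, 0.887, 0.001], [0.887, 0.461, -0.0], [-0.0, 0.0, -1.0]]
ft_force: [-0.5, 0.7, 3.4]
grip_width: 0.0226
gripper_force: 39.9
```

Contact with the floor came at the expected height. Release, then rise.

```bash
python3 -m crank '[2.8,0,0,0,0, 3.4,0,0,0,0, 4,0,0,0,0, 5,0,0,0,0, 5,0,0,0,0, 5,0,0,0,0, 5,0,0,0,0, 5,0,0,0,0]' 20
python3 -m crank '[5,0,0,-1,0, 5,0,0,-2,0, 5,0,0,-2.5,0, 5,0,0,-2.5,0, 5,0,0,-2,0, 5,0,0,0,0, 5,0,0,0,0, 5,0,0,0,0]' 20
python3 - <<'E'
from fit import *
p=snap('wrist','w4.png');q=snap('side','s4.png');s=env.observe();t=s['position'];R=s['tool_rot']
C=(p,dt(p),True)
v0=[.545,.021,np.radians(-12.6),np.radians(131.4)]
r=fit([C],v0);x,y,w,a=r.x
print(np.round(r.x[:2],4),np.degrees(r.x[2:]),np.degrees(w+a)-180,r.fun)
print('tcp',t,'yawx',np.degrees(np.arctan2(R[1,0],R[0,0])),find(p,'bottle',2),find(p,'handle',2))
d=np.array([x,y])-t[:2];print('to axis cm',100*d@R[:2,0],100*d@R[:2,1])
print('cap expect',proj(p,(x-.058*np.cos(w+a),y-.058*np.sin(w+a),.154),True))
im=cv2.imread('pics/w4.png')
for u in uvs(p,model(r.x),True): cv2.circle(im,tuple(int(k) for k in u),0,(0,0,255),-1)
cv2.imwrite('pics/c4.png',np.hstack([cv2.resize(k,(400,500),interpolation=cv2.INTER_CUBIC) for k in(im[0:400,160:480],cv2.imread('pics/s4.png')[150:325,270:410])]))
E
```

```text
time_s: 13.68
position: [0.5739, -0.0307, 0.1198]
tool_rot: [[-0.461, 0.887, -0.0], [0.887, 0.461, -0.0], [-0.0, -0.0, -1.0]]
ft_force: [0.9, -0.7, 0.5]
grip_width: 0.0498
gripper_force: 0.0
time_s: 14.35
position: [0.5736, -0.0306, 0.2194]
tool_rot: [[-0.461, 0.887, -0.001], [0.887, 0.461, 0.0], [0.001, -0.001, -1.0]]
ft_force: [-0.1, 0.3, -0.5]
grip_width: 0.0501
gripper_force: 0.0
[0.5447 0.0215] [-12.87500295 132.06390823] -60.81109471766291 1.3965461254119873
tcp [ 0.57354831 -0.03059677  0.21886719] yawx 117.44335275815345 [([322.5, 239.9], 0.95), ([290.5, 120.0], 0.46)] []
to axis cm 5.948193970956972 -0.16011280383375504
cap expect [321.87351468 261.30100627]
```

View pics/c4.png

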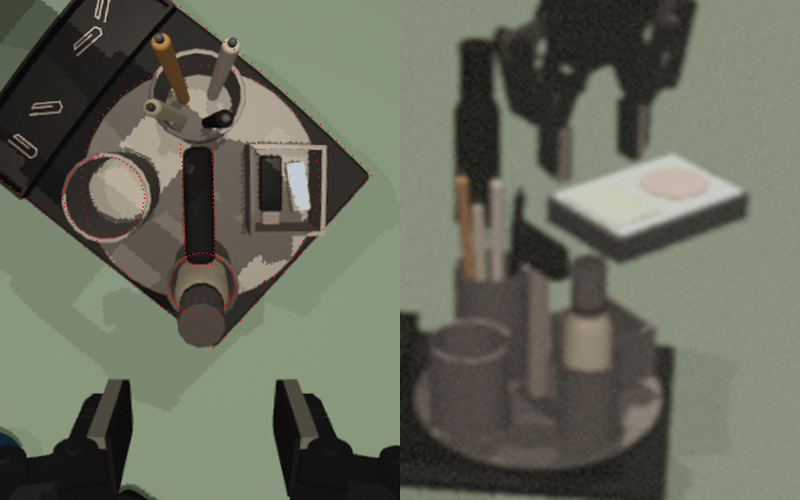

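The side view shows the bottle seated and upright in the narrow pocket, with the fingers clear above it. Now I move over the T-bar, align, and descend.

```bash
python3 -m crank '[5,2.9,-0.1,0,0, 5,3,-0.07,0,0, 5,0,0,2,-0.024, 5,0,0,2.5,0, 5,0,0,2.5,0, 5,0,0,2,0, 5,0,0,1.1,0, 5,0,0,0,0]' 20
python3 -m crank '[3,0,0,0,0, 2,0,0,0,0, 0,0,0,0,0, 0,0,0,0,0, 0,0,0,0,0, 0,0,0,0,0, 0,0,0,0,0, 0,0,0,0,0]' 40
python3 - <<'E'
from h import *
s=env.observe();R=s['tool_rot'];print(np.degrees(np.arctan2(R[1,0],R[0,0])),s['q'],R.T@s['ft_force'],s['wrist_torque'])
E
```

```text
time_s: 15.22
position: [0.5439, 0.0211, 0.1161]
tool_rot: [[-0.482, 0.876, -0.006], [0.876, 0.482, 0.001], [0.004, -0.004, -1.0]]
ft_force: [-0.9, 0.3, -0.4]
grip_width: 0.0501
gripper_force: 0.0
time_s: 15.88
position: [0.5451, 0.0205, 0.1199]
tool_rot: [[-0.482, 0.876, 0.001], [0.876, 0.482, -0.001], [-0.001, 0.0, -1.0]]
ft_force: [-4.3, -3.0, 5.4]
grip_width: 0.0131
gripper_force: 40.5
118.82174033534254 [-1.02615585e+01  2.74683975e+01  8.49979571e+01 -5.61509391e-02
  6.74879488e+01 -3.90618222e+01] [-0.57161373 -5.24404472 -5.36949259] [-0.42742463  0.67430209  0.02335746]
```

```bash
python3 -m crank '[0,0,-0.05,-0.1,0, 0,0,0,0,0, 0,0,0,0,0, 0,0,0,0,0, 0,0,0,0,0, 0,0,0,0,0, 0,0,0,0,0, 0,0,0,0,0]' 40
python3 - <<'E'
from h import *
s=env.observe();R=s['tool_rot'];print(R.T@s['ft_force'],s['wrist_torque'])
E
```

```text
time_s: 16.55
position: [0.5451, 0.0205, 0.1199]
tool_rot: [[-0.482, 0.876, 0.001], [0.876, 0.482, -0.0], [-0.001, 0.0, -1.0]]
ft_force: [1.8, -2.4, -2.8]
grip_width: 0.0135
gripper_force: 40.7
[-2.98406537  0.45090511  2.79785936] [-0.52699432 -0.40662153 -0.00154814]
```

```bash
python3 -m crank '[0,0,0,0,0.04, 0,0,0,0,0.08, 0,0,0,0,0.1, 0,0,0,0,0.1, 0,0,0,0,0.1, 0,0,0,0,0.1, 0,0,0,0,0.08, 0,0,0,0,0.04]' 40
python3 - <<'E'
from h import *
s=env.observe();R=s['tool_rot'];print(np.degrees(np.arctan2(R[1,0],R[0,0])),R.T@s['ft_force'],s['wrist_torque'])
E
```

```text
time_s: 17.22
position: [0.5453, 0.0205, 0.1199]
tool_rot: [[0.141, 0.99, 0.001], [0.99, -0.141, -0.0], [-0.0, 0.001, -1.0]]
ft_force: [3.3, -2.6, -2.9]
grip_width: 0.0132
gripper_force: 40.6
81.90894701534309 [-2.15230966  3.60782463  2.8819494 ] [-0.49070641 -0.5437479   0.10247991]
```

```bash
python3 -m crank '[0,0,0.02,0,0.05, 0,0,0,0,0.1, 0,0,0,0,0.12, 0,0,0,0,0.12, 0,0,0,0,0.12, 0,0,0,0,0.12, 0,0,0,0,0.1, 0,0,0,0,0.05]' 40
python3 - <<'E'
from h import *
s=env.observe();R=s['tool_rot'];print(np.degrees(np.arctan2(R[1,0],R[0,0])),R.T@s['ft_force'],s['wrist_torque'])
E
```

```text
time_s: 17.88
position: [0.5455, 0.0204, 0.1199]
tool_rot: [[0.797, 0.604, 0.001], [0.604, -0.797, -0.001], [0.001, 0.001, -1.0]]
ft_force: [4.6, -3.5, -2.7]
grip_width: 0.0134
gripper_force: 40.6
37.1608924448641 [1.57600043 5.5925982  2.7080869 ] [-0.62499633 -0.55448769  0.04049583]
```

```bash
python3 -m crank '[0,0,0.04,0,0.06, 0,0,0,0,0.12, 0,0,0,0,0.12, 0,0,0,0,0.12, 0,0,0,0,0.12, 0,0,0,0,0.12, 0,0,0,0,0.12, 0,0,0,0,0.09]' 40
python3 -m crank '[0,0,0,0,0, 0,0,0,0,0, 0,0,0,0,0, 0,0,0,0,0, 0,0,0,0,0, 0,0,0,0,0, 0,0,0,0,0, 0,0,0,0,0]' 40
python3 - <<'E'
from h import *
s=env.observe();R=s['tool_rot'];print(np.degrees(np.arctan2(R[1,0],R[0,0])),R.T@s['ft_force'],s['wrist_torque'])
p=snap('top','t5.png');q=snap('side','s5.png');w=snap('wrist','w5.png')
a=np.radians(-12.7);f=np.array([.5450-.058*np.cos(a),.021-.058*np.sin(a),.154])
print('cap expected top/side',proj(p,f),proj(q,f),find(p,'bottle'),find(q,'bottle'))
g=np.array([f[0],f[1],.154]);ims=[]
for n,u,k in(('t5',proj(p,f),40),('s5',proj(q,f),60)):
    im=cv2.imread(f'pics/{n}.png');u=u.astype(int);ims.append(cv2.resize(im[u[1]-k:u[1]+k,u[0]-k:u[0]+k],(400,400),interpolation=cv2.INTER_CUBIC))
cv2.imwrite('pics/c5.png',np.hstack(ims))
E
```

```text
time_s: 18.55
position: [0.5456, 0.0201, 0.1199]
tool_rot: [[0.975, -0.22, 0.001], [-0.22, -0.975, -0.0], [0.001, 0.0, -1.0]]
ft_force: [2.7, -3.4, -3.0]
grip_width: 0.0129
gripper_force: 40.7
time_s: 19.22
position: [0.5456, 0.0201, 0.1199]
tool_rot: [[0.977, -0.211, 0.001], [-0.211, -0.977, -0.0], [0.001, 0.0, -1.0]]
ft_force: [3.5, -3.5, -2.7]
grip_width: 0.0138
gripper_force: 40.7
-12.195092783100314 [4.19725935 2.6956563  2.70142137] [-0.5683945  -0.39555558 -0.02481885]
cap expected top/side [296.33083726 262.63786995] [288.8022063  227.19072845] [([203.1, 318.8], 0.76), ([147.6, 312.8], 0.72), ([153.5, 243.1], 0.72)] [([287.9, 246.7], 0.93), ([237.6, 220.4], 0.81), ([295.7, 203.2], 0.59), ([308.8, 288.9], 0.39)]
```

View pics/c5.png

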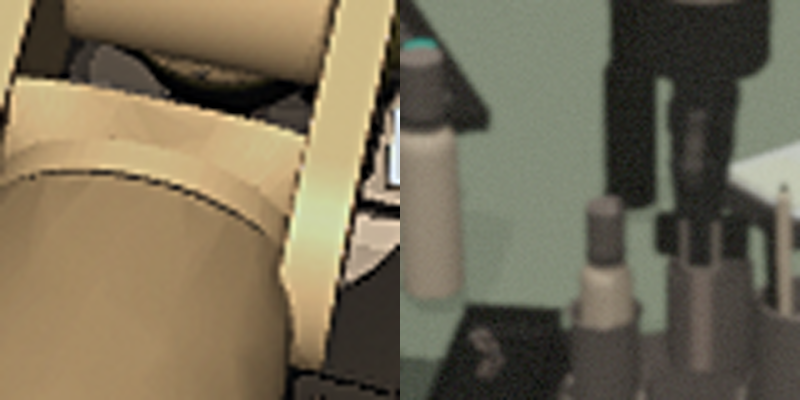

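View pics/w5.png

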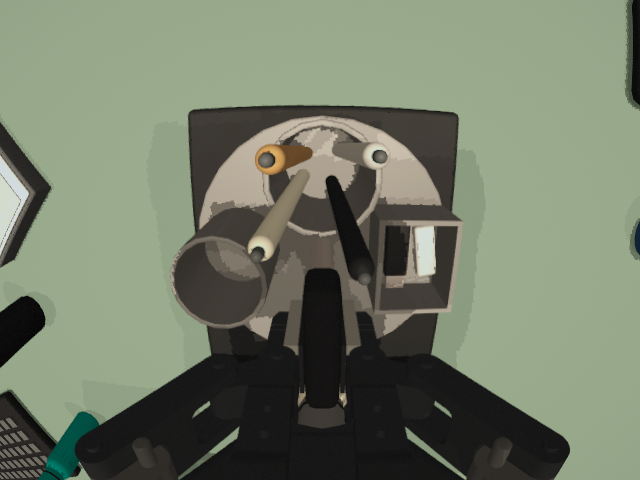

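The wrist view shows the base square to the tool (back edge at rows 110–113), with the pen cup centred at (322,178) opposite the front. In the side view the bottle stands upright in the tube, with its cap at (290,228) against an expected (289,227). The grip is 40 N, so I hand in.

```bash
python3 - <<'E'
from h import *
print(env.observe()['qvel']); print(env.close_job())
E
```

```text
[ 0.03783181 -0.02099037  0.05351412 -0.02027869  0.01597935 -0.04031871]
the job is handed in; nothing more can be done
None
```

I put the small white spray bottle on the floor of the narrow pocket, turned the caddy so it stands at the front behind the tray, and handed the job in at about 19 s with the gripper still holding the T-handle at about 40 N; the hand-in did not return a verdict.

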